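Tip the slide box flat and push it into its bay

ROBOT

A 6-joint arm with a two-finger parallel gripper is mounted at the origin on a cart in front of the work surface, level with it; the furniture and walls round the work are solid. World frame = base frame: x ahead of the robot, y to its left, z up, the work surface at z = 0. Lengths are in m, angles in degrees, forces in N, time in s.
With the tool pointing down it reaches from about 0.325 to 0.775 m from the base axis. Payload 5.5 kg.
Tool frame: the origin (TCP) lies midway between the tips of the shut fingers; the grasp point (between the pads) lies 19 mm behind it; x points along the fingers, y is the direction in which the jaws open and shut, and the axes are right-handed (so a half turn about x gives the same grasp; the last joint's range is limited). The gripper opens to 88 mm and grips with 3 to 60 N. Pads are 20 mm wide; open, the fingers measure 115 mm over their backs; the gripper's body (75 mm by 178 mm) begins 61 mm behind the grasp point.
Start: joints at [67.282, 5.22, 70.514, -0, 104.267, -3.249], TCP at [0.2, 0.566, 0.223] pointing down, gripper open.
Joint ranges: [-164.24, 164.24], [-49.07, 125.15], [9.68, 141.18], [-86.29, 266.29], [3.28, 154.24], [-151.56, 151.56]. Speed limits (degrees/s): [147.25, 147.25, 172.46, 180, 180, 180].

INTERFACE

Orientations are given as a 3x3 rotation matrix whose columns are the frame's x, y, z axes.
In Python, from rig import * gives the robot as it stands.
- The arm moves only by the shell command python3 -m jog 'ROWS' [FORCE]. ROWS is a JSON object of lists of equal length, an entry for each row: "jaw": the opening, from 0 (shut) to 1 (fully open); "xyz": the shift along the world's x, y, z in m, a list of three; "rot": the turn, a rotation vector about the world's x, y, z in rad, a list of three. A call has exactly 8 rows; each row shifts and turns the commanded pose from where the row before left it; what a row does not reach is not made up. A row lasts 1/8 s, in which the tool goes at most 62.5 mm and 10.7 degrees, less where a joint would pass 70% of its speed; a pose out of reach is approached as far as the arm can. A call with a gripper value outside its range is refused whole. The fingers move at their own pace and stop on an object; FORCE is the grip in N (left out, the last holds). Time passes only in rows, so rows that do not move let the fingers close, or fill a call up. It gives the time, the measured TCP pose, the force and the opening at its end, in the units of the state.
- sense(): the state, without advancing time (a new reading comes with each control period).
- camera(name): name is "side" or "top"; returns a dict with "img" (480x640x3 uint8, red, green, blue), "depth" (480x640 float32, m along the optical axis (not along the pixel's ray), 0 where there is no reading), "fovy" (degrees; the focal length in pixels is half the picture's height over the tangent of half this angle, whatever the lens; pixels are square), "cx", "cy" (the principal point, pixels), "k1" (the pictures are not rectified: a ray, as slopes to the right and down, at radius r is drawn at 1 + k1 r^2 times it, then the intrinsics apply), "rvec" (rotation vector, rad) and "tvec" (3), from world to camera coordinates, as OpenCV has them. Camera axes: x right, y down, z forward; pixel columns grow to the right and rows downward; lengths in m; the calibration is good to about 2 mm. A picture is of the moment at which its call begins.
- job_done(): hands the job in, once; it reports no verdict.
The state is a dict: "clock": time; "joint_positions": joint angles; "qd": joint speeds; "joint_torque": joint torques, N m; "eef_pos": TCP position; "tool_rot": TCP orientation; "wrist_force": force on the tool from outside, world axes, zero at the start; "ft_torque": the same for the moment, N m; "finger_gap": finger opening in m.
Only numpy, scipy, OpenCV 4.12 (cv2) and the standard library are available. Lean on these libraries where they do the work, as an engineer would, in place of code of your own. Each camera call takes 0.05 s, during which the arm holds its last target. There are 200 camera calls.

TASK

The empty wooden slide box has been left standing on end. Without picking it up, push it over towards the little metal bay so that it lies flat on the desk on its underside, lid up, and then push it along the desk all the way into the bay until its end meets the stop. Do not disturb the brown bottle, the white vial or the rubber stopper beside it.

Things in the scene. Friction and masses are not known exactly. Their poses are not given: they have to be found in the camera images.
- slide_box: Empty wooden box, lid fixed shut, 63 x 89 x 31 mm, about 0.09 kg. Origin: centre of underside; z out of the lid, y along its length (+-44.5 mm), x from -30 to 33 mm (clasp at -x). Starts upright on its -y end: y up, origin 44.5 mm high, underside facing the bay, lid away, 10-12 cm before the mouth. Pushed high on the lid it tips, falls by itself past 20 deg and lies with y towards the stop.
- bay: Low aluminium U fixed to the desk, no floor: end stop 22 mm high, two rails 18 mm high and 42 mm long, 80 mm apart, tips flared to about 100 mm at the mouth, 58 mm before the stop. Origin: middle of the stop's inner face at desk height; x points into the stop (push direction), y across, z up. Box home: lid up, its origin at x = -45 mm, y = 0 here (rear part sticks out).
- dropper_bottle: Brown dropper bottle standing upright, 30 mm in diameter, 97 mm tall; origin: centre of its underside. Stands beside the lane, about 87 mm from the bay's middle line. Not to be disturbed.
- vial: Small white vial with a blue cap, standing, 26 mm in diameter, 58 mm tall; origin: centre of its underside. Beside the lane, about 85 mm from the bay's middle line. Not to be disturbed.
- stopper: Dark rubber stopper, 26 mm in diameter, 27 mm tall, standing; origin: centre of its underside. Beside the lane, about 85 mm from the bay's middle line. Not to be disturbed.

How it is judged:
By the outcome, as a careful person would: the job done as asked, in the order asked, and still so for the second after the job is handed in, with the robot touching nothing.
It also fails if it takes over 42 s, if anything falls off the work surface, if the arm or the gripper's body presses on something with over 40 N, if the wrist force passes 120 N, or if a joint passes its speed limit or range.

## Working session

There is one attempt and no reset: what is moved stays moved. The work goes in short steps, Python scripts to look and compute and a shell command to move; the robot and the scene stay as the last step left them, time stands still between calls to the robot, and variables do not carry over. Pictures are saved under pics/ and viewed, about 8 in all and at most 12, crops included, and the job is handed in when it is done.

```bash
mkdir -p pics
cat > h.py <<'E'
from rig import *
import numpy as np, cv2
def cloud(c):
    f=240/np.tan(np.radians(c["fovy"])/2)
    K=np.array([[f,0,c["cx"]],[0,f,c["cy"]],[0,0,1.]])
    v,u=np.mgrid[0:480,0:640].astype(float)
    p=cv2.undistortPoints(np.stack([u.ravel(),v.ravel()],1)[:,None],K,np.array([c["k1"],0,0,0.]))[:,0]
    d=c["depth"].ravel()
    P=np.c_[p*d[:,None],d]
    R=cv2.Rodrigues(np.array(c["rvec"],float))[0]
    W=(P-np.array(c["tvec"]).ravel())@R
    W[d==0]=np.nan
    return W.reshape(480,640,3)
def save(c,n): cv2.imwrite(f"pics/{n}.png",c["img"][...,::-1])
E
python3 - <<'E'
from h import *
s=sense();print(s["clock"],s["eef_pos"],s["wrist_force"],s["finger_gap"]);print(np.round(s["tool_rot"],3))
for n in("top","side"):
    c=camera(n);save(c,n+"0");np.save(n+"0.npy",cloud(c))
E
```

```text
0.0 [0.19986687 0.56541096 0.22152861] [ 0.14046002 -0.53737047  0.47301992] 0.08835811573993872
[[-0.001  0.333  0.943]
 [-0.002  0.943 -0.333]
 [-1.    -0.002 -0.   ]]
```

View pics/top0.png

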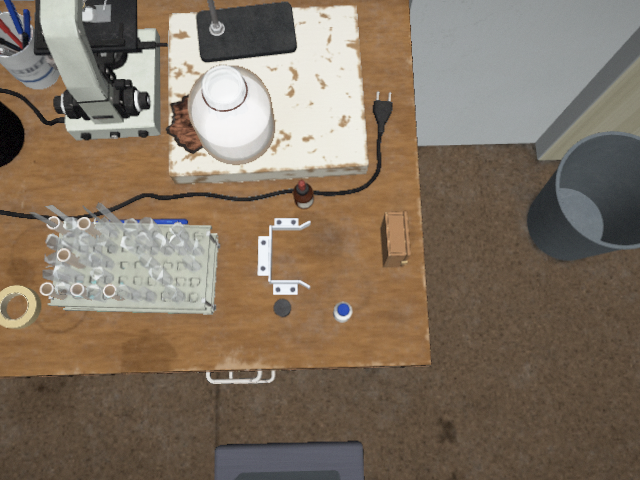

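View pics/side0.png

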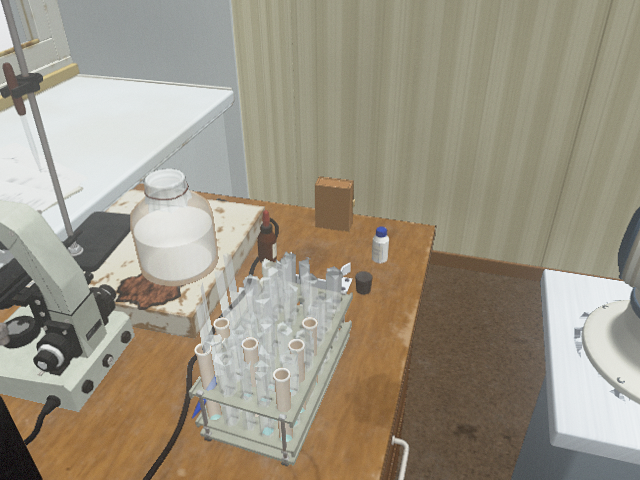

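The top view shows the bay's stop at (264,256), its mouth at about (308,255) and the upright box at (396,238). The bottle is at (304,195), the vial at (343,311) and the stopper at (282,308). The side view agrees. Next I measure them.

```bash
python3 - <<'E'
from h import *
W=np.load("top0.npy")
for n,u,v in [("stop",264,256),("stopT",264,238),("stopB",264,280),("railT",287,223),("railB",287,289),("flareT",308,223),("flareB",307,286),("bottle",303,186),("vial",343,309),("stopper",282,307),("box",396,235),("desk",340,250),("desk2",415,330),("deskedge",424,300),("plug",382,115),("cart",290,460),("slab",270,172)]:
    print(n,np.round(W[v,u],3))
# box top
r=W[195:280,370:425].reshape(-1,3)
t=r[(r[:,2]>.08)&(r[:,2]<.1)]
print("box top",len(t),t.min(0),t.max(0)); print(np.round(cv2.minAreaRect((t[:,:2]*1000).astype(np.float32)),1) if 0 else cv2.minAreaRect((t[:,:2]*1000).astype(np.float32)))
r=W[205:305,250:315].reshape(-1,3)
for lo,hi in((.012,.0195),(.0195,.027)):
    t=r[(r[:,2]>lo)&(r[:,2]<hi)];print(lo,len(t),np.percentile(t,[2,50,98],axis=0).round(3).tolist())
S=np.load("side0.npy");r=S[170:240,305:365].reshape(-1,3);t=r[(r[:,2]>.02)&(r[:,2]<.1)&(r[:,1]>-.4)]
print("side box",np.percentile(t,[2,50,98],axis=0).round(3).tolist())
for n,u,v in[("boxface",333,205),("boxtop",335,182),("vial",381,231),("stopper",363,273)]:print(n,np.round(S[v,u],3))
E
python3 - <<'E'
import cv2
im=cv2.imread("pics/top0.png")[180:330,240:440]
cv2.imwrite("pics/crop0.png",cv2.resize(im,None,fx=4,fy=4,interpolation=cv2.INTER_CUBIC))
E
```

```text
stop [0.5   0.002 0.   ]
stopT [0.527 0.002 0.005]
stopB [ 0.463  0.003 -0.001]
railT [ 0.55  -0.033  0.003]
railB [ 0.449 -0.032  0.   ]
flareT [ 0.547 -0.065  0.01 ]
flareB [ 0.45  -0.062  0.018]
bottle [ 0.581 -0.06   0.088]
vial [ 0.41  -0.112  0.06 ]
stopper [ 0.418 -0.026  0.028]
box [ 0.507 -0.187  0.088]
desk [ 0.506 -0.113  0.003]
desk2 [ 0.383 -0.219  0.001]
deskedge [ 0.428 -0.236 -0.001]
plug [ 0.718 -0.185  0.016]
cart [ 0.135 -0.004 -0.647]
slab [ 0.622 -0.01   0.034]
box top 1054 [ 0.47831426 -0.20508732  0.080129  ] [ 0.5413685  -0.17238339  0.09330906]
((509.7809753417969, -188.9330596923828), (62.803489685058594, 32.01863479614258), 1.4113043546676636)
0.012 225 [[0.451, -0.065, 0.012], [0.54, -0.036, 0.017], [0.573, -0.006, 0.019]]
0.0195 182 [[0.423, -0.061, 0.02], [0.486, -0.008, 0.022], [0.572, -0.005, 0.027]]
side box [[0.476, -0.203, 0.022], [0.504, -0.176, 0.063], [0.536, -0.173, 0.089]]
boxface [ 0.505 -0.177  0.049]
boxtop [ 0.505 -0.187  0.089]
vial [ 0.407 -0.106  0.058]
stopper [ 0.419 -0.032  0.027]
```

View pics/crop0.png

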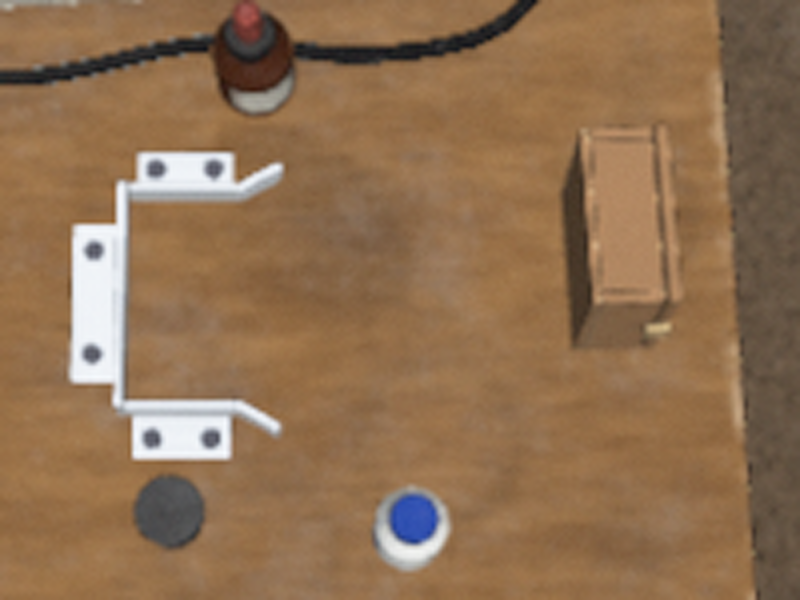

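The box (x 0.478–0.541, lid at y -0.205) must go along world +y into the bay. The bay's mouth is at y ≈ -0.065, its stop at about -0.008, and its centre at x ≈ 0.50. I'll carry the tool over high, turn the jaws along world x, and measure the bay more exactly.

```bash
python3 -m jog '{"jaw":[0.3,0.3,0.3,0.3,0.3,0.3,0.3,0.3],"xyz":[[0.031,-0.046,0.02],[0.031,-0.046,0.02],[0.031,-0.046,0.02],[0.031,-0.046,0.02],[0.031,-0.046,0],[0.031,-0.046,0],[0.031,-0.046,0],[0.031,-0.046,0]],"rot":[[0,0,-0.154],[0,0,-0.154],[0,0,-0.154],[0,0,-0.154],[0,0,-0.154],[0,0,-0.154],[0,0,-0.154],[0,0,-0.154]]}'
python3 -m jog '{"jaw":[0.3,0.3,0.3,0.3,0.3,0.3,0.3,0.3],"xyz":[[0.007,-0.058,0],[0.007,-0.058,0],[0.007,-0.058,0],[0.007,-0.058,0],[0.007,-0.058,0],[0.007,-0.058,-0.01],[0.007,-0.058,-0.02],[0.007,-0.058,-0.02]],"rot":[[0,0,0],[0,0,0],[0,0,0],[0,0,0],[0.087,0,0],[0.087,0,0],[0.087,0,0],[0.087,0,0]]}'
python3 - <<'E'
from h import *
s=sense();print(s["clock"],s["eef_pos"],s["finger_gap"],s["wrist_force"]);print(np.round(s["tool_rot"],3));
c=camera("side")
f=240/np.tan(np.radians(c["fovy"])/2)
c=camera("top");f=240/np.tan(np.radians(c["fovy"])/2);K=np.array([[f,0,c["cx"]],[0,f,c["cy"]],[0,0,1.]])
R=cv2.Rodrigues(np.array(c["rvec"],float))[0];t=np.array(c["tvec"]).ravel();C=-R.T@t;print(C)
def g(cx,cy,z):
    p=cv2.undistortPoints(np.array([[[240+(cx+.5)/4-.5,180+(cy+.5)/4-.5]]]),K,np.array([c["k1"],0,0,0.]))[0,0]
    d=R.T@np.r_[p,1];return (C+d*(z-C[2])/d[2])[:2].round(4)
for n,a,b,z in[("stop top in T",128,190,.022),("stop top in B",124,402,.022),("stop desk T",130,200,0),("railT",235,187,.018),("railT desk",200,200,0),("railB top",235,402,.018),("tipT",283,168,.018),("tipB",280,430,.018),("box T lid",665,127,.089),("box B lid",682,297,.089),("box und T",583,128,.089),("box und B",595,303,.089),("foot T",568,188,0),("footB",575,345,0)]:print(n,g(a,b,z))
E
```

```text
clock: 1.1
eef_pos: [0.4486, 0.196, 0.3022]
tool_rot: [[-0.0, 1.0, -0.006], [-0.0, -0.006, -1.0], [-1.0, -0.0, 0.0]]
wrist_force: [0.1, 1.1, -0.0]
finger_gap: 0.0263
clock: 2.1
eef_pos: [0.5038, -0.2683, 0.2523]
tool_rot: [[0.002, 1.0, -0.001], [0.343, -0.001, -0.939], [-0.939, 0.001, -0.343]]
wrist_force: [1.6, 0.1, 1.2]
finger_gap: 0.0263
2.1 [ 0.50382066 -0.26830012  0.25228284] 0.026332522647852543 [1.64379152 0.07153155 1.23222812]
[[ 0.002  1.    -0.001]
 [ 0.343 -0.001 -0.939]
 [-0.939  0.001 -0.343]]
[ 0.30821884 -0.07535062  0.91011358]
stop top in T [ 0.5391 -0.011 ]
stop top in B [ 0.4589 -0.009 ]
stop desk T [ 0.5408 -0.0101]
railT [ 0.5403 -0.0509]
railT desk [ 0.5402 -0.0369]
railB top [ 0.4586 -0.0496]
tipT [ 0.5473 -0.069 ]
tipB [ 0.4479 -0.0659]
box T lid [ 0.5399 -0.2024]
box B lid [ 0.4795 -0.2049]
box und T [ 0.5402 -0.174 ]
box und B [ 0.4781 -0.1752]
foot T [ 0.5417 -0.1778]
footB [ 0.4805 -0.1776]
```

```bash
python3 -m jog '{"jaw":[0.3,0.3,0.3,0.3,0.3,0.3,0.3,0.3],"xyz":[[0.001,0,-0.044],[0.001,0,-0.044],[0.001,0,-0.044],[0.001,0,-0.044],[0,0.012,0],[0,0.012,0],[0,0.012,0],[0,0.006,0]],"rot":[[0,0,0],[0,0,0],[0,0,0],[0,0,0],[0,0,0],[0,0,0],[0,0,0],[0,0,0]]}'
python3 - <<'E'
from h import *
c=camera("side");save(c,"s1")
E
```

```text
clock: 3.2
eef_pos: [0.5088, -0.2237, 0.0787]
tool_rot: [[0.002, 1.0, 0.001], [0.339, 0.0, -0.941], [-0.941, 0.002, -0.339]]
wrist_force: [0.2, 0.1, 0.0]
finger_gap: 0.0265
```

View pics/s1.png

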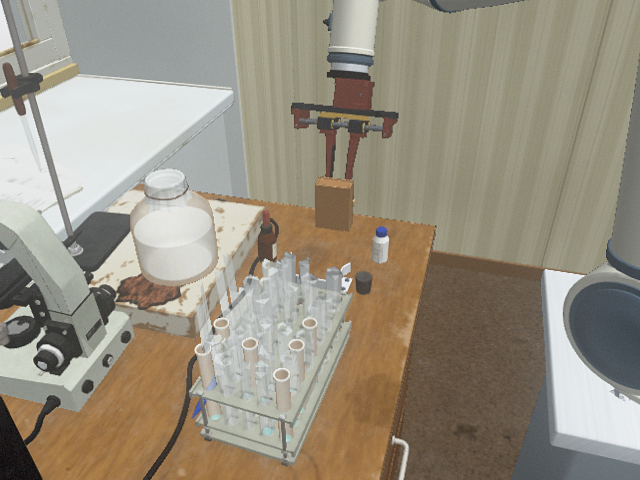

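The side view shows the fingers behind the box, about centred at (340,175), and nothing else touched. Next I tip it slowly.

```bash
python3 -m jog '{"jaw":[0.3,0.3,0.3,0.3,0.3,0.3,0.3,0.3],"xyz":[[0,0.006,-0.002],[0,0.006,0],[0,0.006,0],[0,0.006,0],[0,0.006,0],[0,0.006,0],[0,0.006,0],[0,0.006,0]],"rot":[[0,0,0],[0,0,0],[0,0,0],[0,0,0],[0,0,0],[0,0,0],[0,0,0],[0,0,0]]}'
python3 - <<'E'
from h import *
c=camera("side");W=cloud(c);np.save("s2.npy",W);r=W[170:270,290:375].reshape(-1,3)
t=r[(r[:,2]>.006)&(r[:,2]<.1)&(r[:,1]>-.4)&(r[:,0]<.55)&(r[:,0]>.46)]
for y in np.arange(-.21,-.05,.01):
    q=t[abs(t[:,1]-y)<.005]
    if len(q):print(round(y,3),len(q),q[:,2].min().round(3),q[:,2].max().round(3),q[:,0].min().round(3),q[:,0].max().round(3))
E
```

```text
clock: 4.25
eef_pos: [0.508, -0.1759, 0.0747]
tool_rot: [[0.0, 1.0, -0.001], [0.341, -0.001, -0.94], [-0.94, -0.0, -0.341]]
wrist_force: [0.3, -0.4, 0.5]
finger_gap: 0.0263
-0.2 1 0.096 0.096 0.521 0.521
-0.19 26 0.077 0.099 0.484 0.521
-0.18 95 0.011 0.1 0.476 0.536
-0.17 242 0.007 0.1 0.475 0.537
-0.16 106 0.007 0.083 0.475 0.538
-0.15 92 0.007 0.036 0.475 0.536
-0.14 111 0.008 0.038 0.471 0.537
-0.13 110 0.008 0.039 0.471 0.536
-0.12 118 0.01 0.041 0.474 0.536
-0.11 122 0.012 0.043 0.474 0.537
-0.1 142 0.012 0.044 0.473 0.537
-0.09 586 0.013 0.045 0.473 0.535
-0.07 2 0.017 0.018 0.545 0.547
```

Box has come over. I back off and look.

```bash
python3 -m jog '{"jaw":[0.3,0.3,0.3,0.3,0.3,0.3,0.3,0.3],"xyz":[[0,-0.015,0.01],[0,-0.015,0.01],[0,-0.015,0.01],[0,-0.015,0.01],[0,0,0],[0,0,0],[0,0,0],[0,0,0]],"rot":[[0,0,0],[0,0,0],[0,0,0],[0,0,0],[0,0,0],[0,0,0],[0,0,0],[0,0,0]]}'
cat > m.py <<'E'
from h import *
import sys
n=sys.argv[1]
c=camera("top");W=cloud(c);im=c["img"][180:330,240:440,::-1]
cv2.imwrite(f"pics/{n}.png",cv2.resize(im,None,fx=4,fy=4,interpolation=cv2.INTER_CUBIC))
r=W[180:330,240:440].reshape(-1,3)
t=r[(r[:,2]>.024)&(r[:,2]<.038)&(r[:,0]>.455)&(r[:,0]<.56)&(r[:,1]<-.012)&(r[:,1]>-.2)]
t=t[np.all(abs(t-np.median(t,0))<.06,1)]
print(len(t),"z",np.percentile(t[:,2],[5,50,95]).round(4),cv2.minAreaRect((t[:,:2]*1000).astype(np.float32)),t.min(0).round(4),t.max(0).round(4))
E
python3 m.py t3
```

```text
clock: 5.3
eef_pos: [0.5079, -0.2358, 0.1143]
tool_rot: [[-0.001, 1.0, -0.001], [0.341, -0.0, -0.94], [-0.94, -0.001, -0.341]]
wrist_force: [-0.7, -0.5, -0.1]
finger_gap: 0.0263
2549 z [0.0279 0.0306 0.033 ] ((507.08087158203125, -127.96316528320312), (66.4796371459961, 88.85356903076172), 1.6258569955825806) [ 0.4739 -0.173   0.0245] [ 0.5408 -0.083   0.0351]
```

View pics/t3.png

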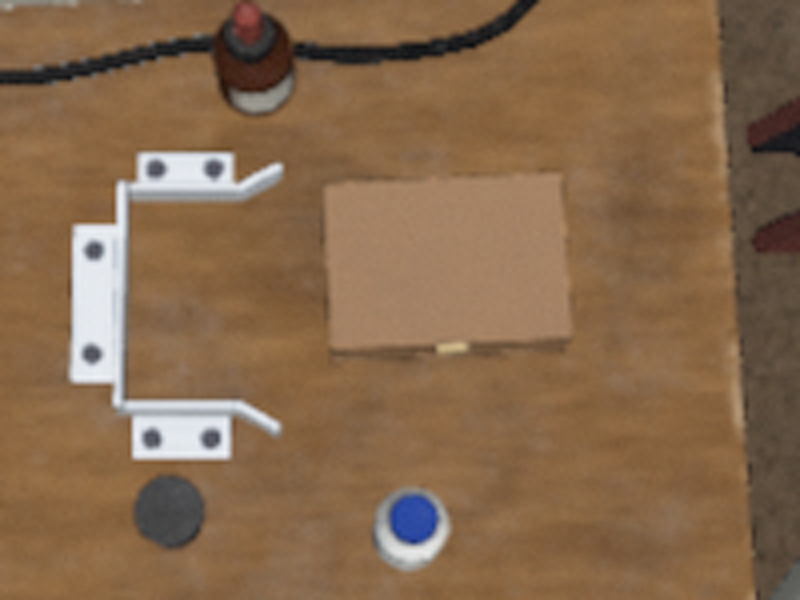

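The box now lies flat, lid up, with its clasp on the -x side. Its centre is at about (0.508,-0.128), and the lid sits at z = 0.031. It is some 9 mm to +x of the bay's line, so I first nudge it sideways with the shut fingers on the +x side.

```bash
python3 -m jog '{"jaw":[0,0,0,0,0,0,0,0],"xyz":[[0.0145,0.025,0],[0.0145,0.025,0],[0.0145,0.025,0],[0.0145,0.025,0],[0,0,-0.0235],[0,0,-0.0235],[0,0,-0.0235],[0,0,-0.0235]],"rot":[[0,0,0],[0,0,0],[0,0,0],[0,0,0],[0,0,0],[0,0,0],[0,0,0],[0,0,0]]}'
python3 - <<'E'
from h import *
c=camera("top");W=cloud(c);im=c["img"][180:330,240:440,::-1]
cv2.imwrite("pics/t4.png",cv2.resize(im,None,fx=4,fy=4,interpolation=cv2.INTER_CUBIC))
E
```

```text
clock: 6.35
eef_pos: [0.5659, -0.1359, 0.0199]
tool_rot: [[-0.0, 1.0, -0.001], [0.341, -0.0, -0.94], [-0.94, -0.0, -0.341]]
wrist_force: [0.1, 0.1, 0.9]
finger_gap: 0.0001
```

View pics/t4.png

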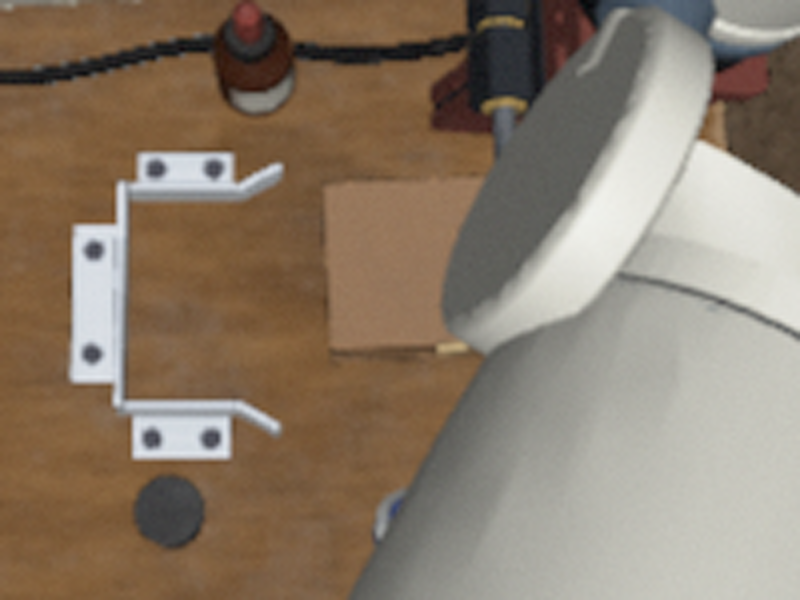

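The arm hides the rear of the box, and the gripper is clear of the bottle. Nudging by about 10 mm.

```bash
python3 -m jog '{"jaw":[0,0,0,0,0,0,0,0],"xyz":[[-0.003,0,0],[-0.003,0,0],[-0.003,0,0],[-0.003,0,0],[-0.003,0,0],[-0.003,0,0],[-0.003,0,0],[0,0,0]],"rot":[[0,0,0],[0,0,0],[0,0,0],[0,0,0],[0,0,0],[0,0,0],[0,0,0],[0,0,0]]}'
python3 - <<'E'
from h import *
W=cloud(camera("top"))[220:272,318:350].reshape(-1,3)
t=W[(W[:,2]>.024)&(W[:,2]<.036)]
for y in(-.09,-.10,-.11):
    q=t[abs(t[:,1]-y)<.004];print(y,len(q),q[:,0].min(),q[:,0].max())
print(t[:,1].max())
E
```

```text
clock: 7.4
eef_pos: [0.5448, -0.1363, 0.0206]
tool_rot: [[-0.0, 1.0, -0.001], [0.341, -0.001, -0.94], [-0.94, -0.0, -0.341]]
wrist_force: [0.0, 0.0, -0.3]
finger_gap: 0.0004
-0.09 227 0.4749422380151128 0.5376613676081594
-0.1 233 0.47435343680185976 0.5369383420826692
-0.11 222 0.4741315741816895 0.5365859297151089
-0.08273674623891097
```

The box has hardly moved and the force reads zero, so the finger isn't there yet. I continue.

```bash
python3 -m jog '{"jaw":[0,0,0,0,0,0,0,0],"xyz":[[-0.002,0,0],[-0.002,0,0],[-0.002,0,0],[-0.002,0,0],[-0.001,0,0],[0,0,0],[0,0,0],[0,0,0]],"rot":[[0,0,0],[0,0,0],[0,0,0],[0,0,0],[0,0,0],[0,0,0],[0,0,0],[0,0,0]]}'
python3 - <<'E'
from h import *
W=cloud(camera("top"))[220:280,318:350].reshape(-1,3)
t=W[(W[:,2]>.024)&(W[:,2]<.036)]
for y in(-.09,-.10,-.11):
    q=t[abs(t[:,1]-y)<.004];print(y,len(q),q[:,0].min(),q[:,0].max())
print(t[:,1].max())
E
```

```text
clock: 8.45
eef_pos: [0.5359, -0.1363, 0.0206]
tool_rot: [[-0.0, 1.0, -0.001], [0.341, -0.001, -0.94], [-0.94, -0.0, -0.341]]
wrist_force: [0.5, 0.3, 0.0]
finger_gap: 0.0007
-0.09 228 0.46624128168703777 0.528350545708385
-0.1 232 0.4657873864484207 0.5284679400034084
-0.11 237 0.4654561460253333 0.5288897929347429
-0.08249804396066222
```

The box is now centred at x ≈ 0.497, against the bay's 0.498. I go round behind its rear end with the fingers apart.

```bash
python3 -m jog '{"jaw":[0,0,0.35,0.35,0.35,0.35,0.35,0.35],"xyz":[[0.02,0,0],[0,0,0.05],[-0.0145,-0.026,0],[-0.0145,-0.026,0],[-0.0145,-0.026,0],[-0.0145,-0.026,0],[0,0,-0.027],[0,0,-0.027]],"rot":[[0,0,0],[0,0,0],[0,0,0],[0,0,0],[0,0,0],[0,0,0],[0,0,0],[0,0,0]]}'
python3 m.py t5
```

```text
clock: 9.5
eef_pos: [0.498, -0.241, 0.0163]
tool_rot: [[0.001, 1.0, -0.002], [0.34, -0.002, -0.94], [-0.94, 0.0, -0.34]]
wrist_force: [0.5, 0.2, -0.3]
finger_gap: 0.0309
2579 z [0.0279 0.0306 0.0331] ((496.1006774902344, -126.90724182128906), (89.0993881225586, 66.53755950927734), 89.1567153930664) [ 0.4628 -0.1719  0.024 ] [ 0.5295 -0.0825  0.0357]
```

View pics/t5.png

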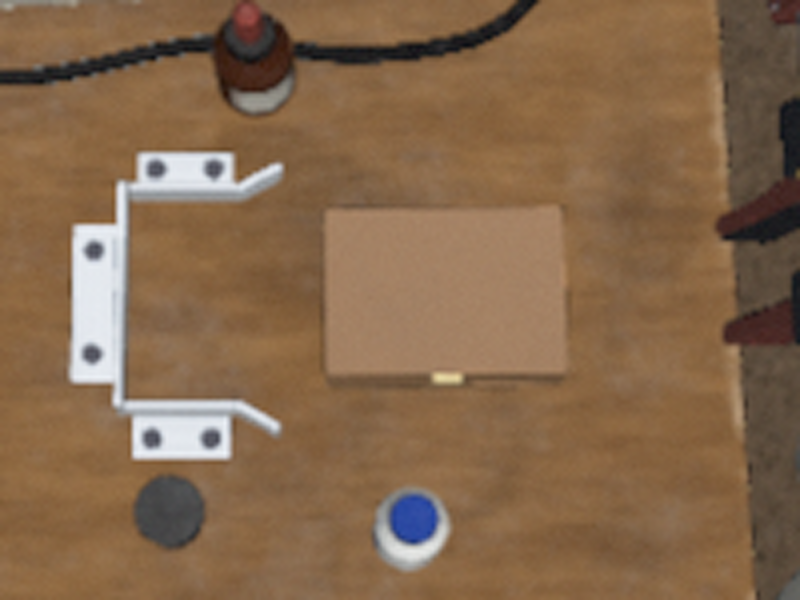

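The box is square to the bay and in line with it, in the crop at x 325–567, y 207–383. Now I push it.

```bash
python3 -m jog '{"jaw":[0.35,0.35,0.35,0.35,0.35,0.35,0.35,0.35],"xyz":[[0,0.014,0],[0,0.014,0],[0,0.014,0],[0,0.010,0],[0,0.007,0],[0,0.007,0],[0,0.007,0],[0,0.007,0]],"rot":[[0,0,0],[0,0,0],[0,0,0],[0,0,0],[0,0,0],[0,0,0],[0,0,0],[0,0,0]]}'
python3 -m jog '{"jaw":[0.35,0.35,0.35,0.35,0.35,0.35,0.35,0.35],"xyz":[[0,0.006,0],[0,0.006,0],[0,0.006,0],[0,0.006,0],[0,0.006,0],[0,0.005,0],[0,0.005,0],[0,0,0]],"rot":[[0,0,0],[0,0,0],[0,0,0],[0,0,0],[0,0,0],[0,0,0],[0,0,0],[0,0,0]]}'
python3 m.py t6
```

```text
clock: 10.55
eef_pos: [0.498, -0.1601, 0.0167]
tool_rot: [[0.0, 1.0, -0.001], [0.341, -0.001, -0.94], [-0.94, -0.0, -0.341]]
wrist_force: [-0.7, -1.2, 1.0]
finger_gap: 0.0306
clock: 11.55
eef_pos: [0.4979, -0.1198, 0.0165]
tool_rot: [[-0.0, 1.0, -0.001], [0.341, -0.0, -0.94], [-0.94, -0.001, -0.341]]
wrist_force: [0.7, 0.6, -0.3]
finger_gap: 0.0309
2647 z [0.0279 0.0305 0.0331] ((495.0594177246094, -71.602783203125), (66.31854248046875, 104.8878402709961), 0.19094465672969818) [ 0.4619 -0.124   0.0242] [ 0.5283 -0.0191  0.038 ]
```

View pics/t6.png

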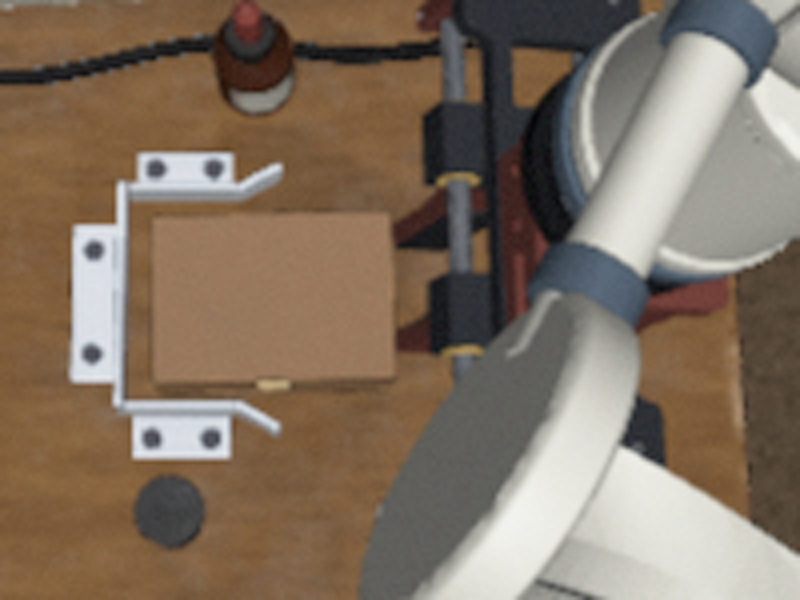

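The box is between the rails. Its front is at y ≈ -0.019, so about 9–10 mm of gap remains. I close it slowly and watch the force.

```bash
python3 -m jog '{"jaw":[0.35,0.35,0.35,0.35,0.35,0.35,0.35,0.35],"xyz":[[0,0.002,0],[0,0.002,0],[0,0.001,0],[0,0.001,0],[0,0.001,0],[0,0.001,0],[0,0.0005,0],[0,0,0]],"rot":[[0,0,0],[0,0,0],[0,0,0],[0,0,0],[0,0,0],[0,0,0],[0,0,0],[0,0,0]]}'
python3 -m jog '{"jaw":[0.35,0.35,0.35,0.35,0.35,0.35,0.35,0.35],"xyz":[[0,0.0005,0],[0,0.0005,0],[0,0,0],[0,0,0],[0,0,0],[0,0,0],[0,0,0],[0,0,0]],"rot":[[0,0,0],[0,0,0],[0,0,0],[0,0,0],[0,0,0],[0,0,0],[0,0,0],[0,0,0]]}'
python3 m.py t7
```

```text
clock: 12.6
eef_pos: [0.498, -0.1117, 0.0166]
tool_rot: [[-0.0, 1.0, -0.001], [0.341, -0.001, -0.94], [-0.94, -0.0, -0.341]]
wrist_force: [-0.1, -0.3, 0.2]
finger_gap: 0.0302
clock: 13.6
eef_pos: [0.498, -0.1108, 0.0166]
tool_rot: [[0.0, 1.0, -0.001], [0.341, -0.001, -0.94], [-0.94, -0.0, -0.341]]
wrist_force: [0.1, 0.1, -0.7]
finger_gap: 0.0311
2599 z [0.0279 0.0306 0.0332] ((495.2049865722656, -64.32627868652344), (104.60440063476562, 66.38509368896484), 89.98494720458984) [ 0.462  -0.1166  0.0241] [ 0.5284 -0.012   0.0376]
```

No contact with the stop yet; I creep on in 0.5 mm steps.

```bash
for i in 1; do python3 -m jog '{"jaw":[0.35,0.35,0.35,0.35,0.35,0.35,0.35,0.35],"xyz":[[0,0.0005,0],[0,0.0005,0],[0,0.0005,0],[0,0.0005,0],[0,0,0],[0,0,0],[0,0,0],[0,0,0]],"rot":[[0,0,0],[0,0,0],[0,0,0],[0,0,0],[0,0,0],[0,0,0],[0,0,0],[0,0,0]]}'; done
```

```text
clock: 14.65
eef_pos: [0.498, -0.1088, 0.0166]
tool_rot: [[-0.0, 1.0, -0.001], [0.341, -0.001, -0.94], [-0.94, -0.0, -0.341]]
wrist_force: [-0.7, -0.4, -0.0]
finger_gap: 0.0303
```

```bash
python3 -m jog '{"jaw":[0.35,0.35,0.35,0.35,0.35,0.35,0.35,0.35],"xyz":[[0,0.0005,0],[0,0.0005,0],[0,0.0005,0],[0,0,0],[0,0,0],[0,0,0],[0,0,0],[0,0,0]],"rot":[[0,0,0],[0,0,0],[0,0,0],[0,0,0],[0,0,0],[0,0,0],[0,0,0],[0,0,0]]}'
python3 m.py t8
```

```text
clock: 15.65
eef_pos: [0.4978, -0.1083, 0.0166]
tool_rot: [[0.0, 1.0, -0.002], [0.339, -0.002, -0.941], [-0.941, -0.001, -0.339]]
wrist_force: [-1.4, -5.3, 0.1]
finger_gap: 0.0309
2535 z [0.0278 0.0305 0.0332] ((495.0452575683594, -63.655826568603516), (66.64513397216797, 103.2627182006836), 0.0985596552491188) [ 0.4617 -0.1153  0.024 ] [ 0.5284 -0.012   0.0375]
```

View pics/t8.png

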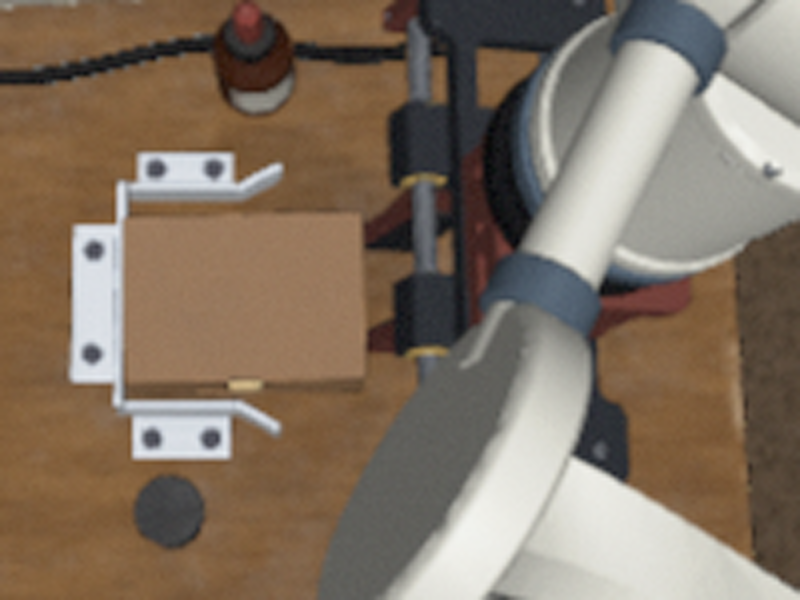

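The force is now -5.3 N along y: the end meets the stop. I press 1 mm more to seat it, then back off and check.

```bash
python3 -m jog '{"jaw":[0.35,0.35,0.35,0.35,0.35,0.35,0.35,0.35],"xyz":[[0,0.0005,0],[0,0.0005,0],[0,0,0],[0,0,0],[0,0,0],[0,0,0],[0,0,0],[0,0,0]],"rot":[[0,0,0],[0,0,0],[0,0,0],[0,0,0],[0,0,0],[0,0,0],[0,0,0],[0,0,0]]}'
python3 -m jog '{"jaw":[0.35,0.35,0.35,0.35,0.35,0.35,0.35,0.35],"xyz":[[0,-0.005,0],[0,-0.015,0],[0,-0.025,0.01],[0,-0.03,0.03],[0,-0.03,0.03],[0,-0.03,0.03],[0,0,0.03],[0,0,0]],"rot":[[0,0,0],[0,0,0],[0,0,0],[0,0,0],[0,0,0],[0,0,0],[0,0,0],[0,0,0]]}'
python3 m.py t9
python3 - <<'E'
from h import *
W=cloud(camera("top"))
for n,u,v in [("bottle",303,186),("vial",343,309),("stopper",282,307)]:print(n,W[v,u].round(3))
s=sense();print(s["clock"],s["wrist_force"])
E
```

```text
clock: 16.7
eef_pos: [0.4978, -0.1082, 0.0167]
tool_rot: [[0.0, 1.0, -0.002], [0.338, -0.002, -0.941], [-0.941, -0.001, -0.338]]
wrist_force: [-2.3, -9.0, 0.1]
finger_gap: 0.0307
clock: 17.7
eef_pos: [0.499, -0.2427, 0.149]
tool_rot: [[0.004, 1.0, -0.0], [0.339, -0.001, -0.941], [-0.941, 0.004, -0.339]]
wrist_force: [-0.2, -0.3, -0.2]
finger_gap: 0.0309
2476 z [0.028  0.0306 0.0333] ((494.9455261230469, -54.62504959106445), (85.55389404296875, 66.95891571044922), 89.59228515625) [ 0.4615 -0.0976  0.0243] [ 0.5287 -0.012   0.0355]
bottle [ 0.58  -0.06   0.089]
vial [ 0.41  -0.112  0.06 ]
stopper [ 0.418 -0.026  0.027]
17.8 [-1.25491031  0.04008033 -0.30489867]
```

View pics/t9.png

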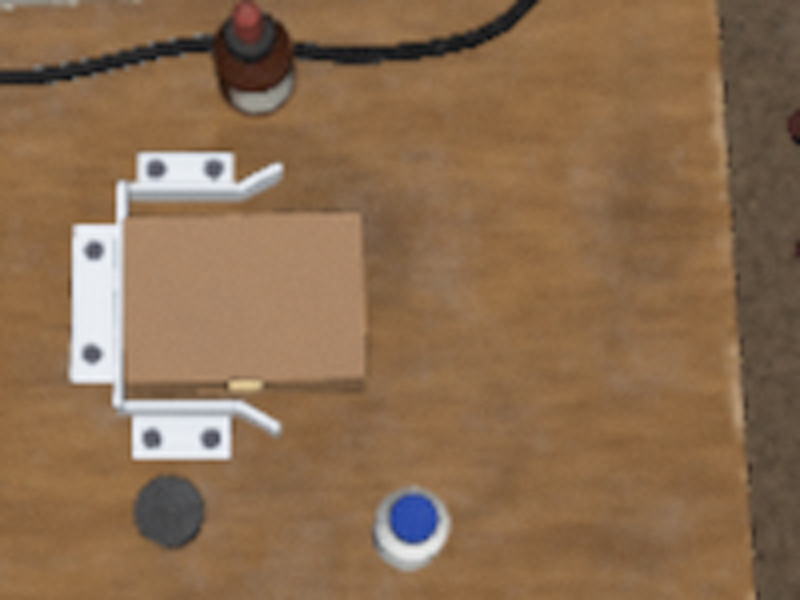

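The box is in the bay with its front at the stop (crop x ≈ 125). The neighbours have not moved and the arm is clear.

```bash
python3 -c "from rig import *; print(job_done())"
```

```text
the job is handed in; nothing more can be done
None
```

The slide box lies flat in the bay, lid up, with its end against the stop. I handed the job in at about 18 s, with the arm backed well clear.

I tipped the box by pushing high on its lid. It lay about 10 mm to one side of the bay's line, so I nudged it sideways before pushing it along the desk between the rails.

**Last checks:**
- **Stop:** the push force rose to 9 N when the box met the stop. The rear end is at y = -0.098 m, which fits a box 89 mm long touching a stop at about -0.009 m.
- **Position:** the box is roughly 2–4 mm off the bay's middle line, depending on the estimate. It may be turned about 1° from the bay's line, so the far corner could be up to about 1.5 mm from the stop. I did not measure that gap.
- **Neighbours:** the bottle, vial and stopper read the same positions as at the start, within 1 mm.

No check failed. One reading disagreed: depth put the box's front edge at -0.012 m, about 3 mm short of what the rear end gives. I had filtered out points beyond -0.012 m, so that figure is a cut-off rather than a gap.

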